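# Load the brass spacer rings into the feed tube

### The job

Put both brass spacer rings into the clear loading tube with the blue funnel mouth, so that they lie flat on one another in one column at the bottom of the tube. Leave the black ring where it lies.

Things in the scene. Friction and masses are not known exactly. Their poses are not given: they have to be found in the camera images.
- tube: Upright tube fixed on the 3 mm thick brown desk pad, 58 mm high; origin at the centre of its underside, z up its axis. Aluminium base plate 88 mm across, 8 mm thick (its top is the tube's inner floor); smooth clear tube, outside 56 mm, bore 50 mm, up to z = 42 mm; blue funnel collar above it widening from 50 to 70 mm inside (76 outside) at the rim, z = 58 mm. A ring let go flat in it slides down.
- brass_ring_1: Loose brass-coloured flat spacer ring, outside 42 mm, hole 25 mm, 12 mm thick, about 60 g, lying flat on the worktop; origin at the centre of its underside, z along its axis.
- brass_ring_2: A second loose brass-coloured spacer ring, the same as brass_ring_1.
- black_ring: Loose black plastic ring of the same size and shape (42 mm outside, 25 mm hole, 12 mm thick) lying flat on the worktop among the brass ones; origin at the centre of its underside. Not wanted: it stays where it lies.
Mind the look-alikes: they are no part of the job. What is shaped like the brass_ring_2 but red or turquoise is not meant.

How it is judged:
By the outcome, as a careful person would: the job done as asked, in the order asked, and still so for the second after the job is handed in, with the robot touching nothing.
It also fails if it takes over 51 s, if anything falls off the work surface, if the arm or the gripper's body presses on something with over 40 N, if the wrist force passes 120 N, or if a joint passes its speed limit or range.

### The arm

A 7-joint arm with a two-finger parallel gripper is mounted at the origin on a cart in front of the work surface, level with it; the furniture and walls round the work are solid. World frame = base frame: x ahead of the robot, y to its left, z up, the work surface at z = 0. Lengths are in m, angles in rad, forces in N, time in s.
With the tool pointing down it reaches from about 0.425 to 0.875 m from the base axis. Payload 4.7 kg.
Tool frame: the origin (TCP) lies where the fingers leave the gripper's body, on its centre line; the fingertips stand 70 mm ahead of it and the grasp point (between the pads) lies tcp_to_grasp ahead of it (tcp_to_grasp is the distance from the TCP to the grasp point, in m); z points along the fingers, x is the direction in which the jaws open and shut, and the axes are right-handed (so a half turn about z gives the same grasp; the last joint's range is limited). The gripper opens to 87 mm and grips with 3 to 60 N. Pads are 19 mm wide; open, the fingers measure 117 mm over their backs; the gripper's body (75 mm by 190 mm) begins 51 mm behind the grasp point.
Start: joints at [1.253, 0.321, -0.07, 1.45, 0.023, 1.371, -0.057], TCP at [0.212, -0.615, 0.292] pointing down, gripper open.
Joint ranges: [-2.86, 2.86], [-0.3, 2.09], [-1.38, 1.24], [0.06, 2.45], [-1.56, 4.7], [0.09, 2.05], [-2.69, 2.69]. Speed limits (rad/s): [2.57, 2.57, 3.14, 3.14, 3.14, 3.14, 3.14].

### API

Orientations are given as a rotation vector (axis times angle).
In Python, from bench import observe, capture, hand_in, tcp_to_grasp gives the robot as it stands. The module is installed in compiled form; this text tells all that it offers.
- The arm moves only by the tool play_rows, never from a script. Its argument "targets" is a list that holds one entry, the list of rows, each a list of 6 numbers: the shift along the world's x, y, z in cm, then the turn, a rotation vector about the world's x, y, z in rad. In form: [[[x, y, z, rx, ry, rz], ...]]. A call has 1 to 12 rows; each row is the pose to reach, as a shift and turn from the pose commanded when the call began; what a row does not reach only later rows make up. A row lasts 1/8 s, in which the tool goes at most 62.5 mm and 10.7 degrees, less where a joint would pass 70% of its speed; a pose out of reach is approached as far as the arm can. A call with a gripper value outside its range is refused whole. "claw" is the gripper's target within -1 to 1 (shut at 1, half-way at 0, fully open at -1), set as the call begins (left out, the last holds). The fingers move at their own pace and stop on an object; "squeeze" is the grip in N (left out, the last holds). Time passes only in rows, so rows that repeat a pose let the fingers close. It gives the time, the measured TCP pose, the force and the opening at its end, in the units of the state.
- observe(): the state, without advancing time (a new reading comes with each control period).
- capture(name): name is "scene" or "top" or "wrist"; returns a dict with "frame" (400x640x3 uint8, red, green, blue), "z_map" (400x640 float32, m along the optical axis (not along the pixel's ray), 0 where there is no reading), "camera_matrix" (3x3 intrinsics, pixels), "T" (4x4, takes a point from camera to world coordinates). Camera axes: x right, y up, looking along -z (the intrinsics and any distortion apply to the point x, -y, -z); pixel columns grow to the right and rows downward; lengths in m; the calibration is good to about 2 mm. A picture is of the moment at which its call begins.
- hand_in(): hands the job in, once; it reports no verdict.
The state is a dict: "t": time; "joints": joint angles; "joint_velocities": joint speeds; "tau": joint torques, N m; "tcp_pos": TCP position; "orientation": TCP orientation; "contact_force": force on the tool from outside, world axes, zero at the start; "torque": the same for the moment, N m; "opening": opening from 0.0 (shut) to 1.0 (fully open).
Only numpy, scipy, OpenCV 4.12 (cv2) and the standard library are available. Lean on these libraries where they do the work, as an engineer would, in place of code of your own. Each camera call takes 0.05 s, during which the arm holds its last target. There are 200 camera calls.

## Working session

There is one attempt and no reset: what is moved stays moved. The work goes in short steps, Python scripts to look and compute and a tool call to move; the robot and the scene stay as the last step left them, time stands still between calls to the robot, and variables do not carry over. Pictures are saved under pics/ and viewed, about 8 in all and at most 12, crops included, and the job is handed in when it is done.

Besides the shell and the picture viewer there is one more tool, called after "Call:" as name([rows], argument=value, ...), one row to a line, values as JSON. play_rows: Moves the arm, as the interface text tells. Its arguments: {"type":"object","properties":{"targets":{"type":"array"},"claw":{"type":"number"},"squeeze":{"type":"number"}},"required":["targets"]}

```bash
mkdir -p pics
cat > h.py <<'E'
import numpy as np, cv2
from bench import observe, capture, hand_in, tcp_to_grasp
def ray(c,u,v):
    K=c["camera_matrix"]; d=np.array([(u-K[0,2])/K[0,0],-(v-K[1,2])/K[1,1],-1.]); T=c["T"]
    return T[:3,3],T[:3,:3]@d
def onplane(c,u,v,z):
    o,d=ray(c,u,v); return o+d*(z-o[2])/d[2]
def save(c,n): cv2.imwrite("pics/"+n,cv2.cvtColor(c["frame"],cv2.COLOR_RGB2BGR))
E
python3 - <<'E'
from h import *
o=observe(); print(o,tcp_to_grasp)
a=capture("top");b=capture("scene"); print(a["T"],a["camera_matrix"],b["T"][:3,3])
save(a,"top.png");save(b,"scene.png")
E
```

```text
{'t': 0.0, 'joints': array([ 1.25309581,  0.32182625, -0.07008852,  1.45168154,  0.02262491,
        1.37080937, -0.05688982]), 'joint_velocities': array([ 0.00046392,  0.00193701, -0.00119427, -0.00036628,  0.00012563,
       -0.00015677,  0.00023769]), 'tau': array([-4.98379013e-04, -4.91291034e+01, -4.04067300e-01, -3.12537825e+01,
       -6.39946223e-02,  4.35722864e-02,  1.47108813e-04]), 'tcp_pos': array([ 0.21154969, -0.61415905,  0.29115603]), 'orientation': array([-2.5570023 ,  1.82343406,  0.00258386]), 'contact_force': array([0.06468149, 0.04563844, 0.78702203]), 'torque': array([-0.0380582 , -0.02021894, -0.04033373]), 'opening': 0.9985387625441159} 0.051
[[ 0.01465841  0.99358264 -0.11215467  0.35905714]
 [-0.99975986  0.01639136  0.01454493 -0.08487347]
 [ 0.01628995  0.11191453  0.99358431  1.09878481]
 [ 0.          0.          0.          1.        ]] [[388.81763734   0.         313.10510633]
 [  0.         388.81763734 195.29221278]
 [  0.           0.           1.        ]] [-0.27310625 -0.73422857  0.48844487]
```

View pics/top.png

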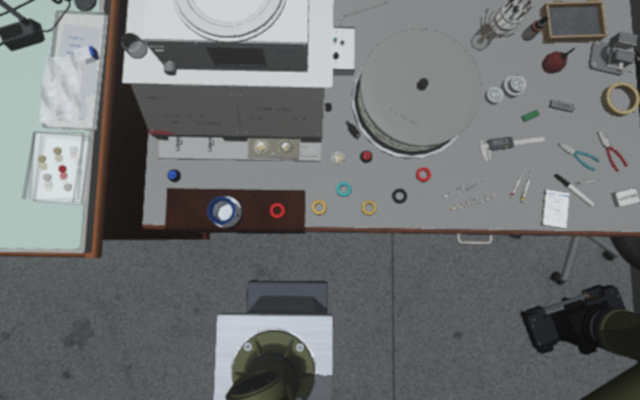

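View pics/scene.png

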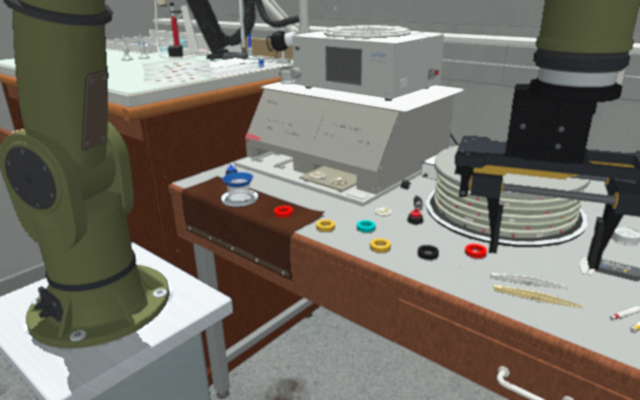

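Top view: brass candidates are at (319,207) and (369,208). The others are black (400,195), red (277,210) and (423,174), turquoise (344,189), a beige knob (339,157), and a larger tan ring (620,98). The two yellow-brass ones fit in size and colour. The tube with the blue funnel is at (224,211). I'll measure these and confirm with a crop.

Run:
```python
from h import *
a=capture("top"); f=a["frame"]; b=capture("scene")
crop=cv2.resize(f[140:240,150:450],None,fx=2.6,fy=2.6,interpolation=cv2.INTER_CUBIC)
cv2.imwrite("pics/crop.png",cv2.cvtColor(crop,cv2.COLOR_RGB2BGR))
hsv=cv2.cvtColor(f,cv2.COLOR_RGB2HSV)
def comps(c,lo,hi,z,roi):
    h=cv2.cvtColor(c["frame"],cv2.COLOR_RGB2HSV); m=cv2.inRange(h,lo,hi)
    cs,_=cv2.findContours(m,cv2.RETR_EXTERNAL,cv2.CHAIN_APPROX_NONE)
    for k in cs:
        if cv2.contourArea(k)<40: continue
        (u,v),r=cv2.minEnclosingCircle(k)
        M=cv2.moments(k); u,v=M["m10"]/M["m00"],M["m01"]/M["m00"]
        if roi[0]<u<roi[1] and roi[2]<v<roi[3]: print((round(u,1),round(v,1)),round(r,1),cv2.contourArea(k),onplane(c,u,v,z).round(4))
R=(150,450,140,240)
print("brass");comps(a,(15,90,90),(32,255,255),.011,R); comps(b,(15,110,90),(32,255,255),.008,(250,500,180,300))
print("blue");comps(a,(100,100,50),(130,255,255),.061,R)
print("red");comps(a,(0,150,90),(8,255,255),.01,R)
print("black");comps(a,(0,0,0),(180,255,50),.01,(380,420,180,210))
print("turq");comps(a,(80,100,50),(98,255,255),.01,R)
```

```text
brass
(368.5, 207.4) 7.0 139.0 [ 0.4503 -0.2571  0.011 ]
(318.5, 206.9) 7.1 141.0 [ 0.4493 -0.1163  0.011 ]
(379.9, 244.9) 10.0 195.5 [ 0.4479 -0.2623  0.008 ]
(325.2, 225.0) 8.7 152.0 [ 0.4472 -0.1209  0.008 ]
blue
(220.9, 210.3) 14.1 566.0 [0.432 0.145 0.061]
(172.4, 174.4) 4.9 62.5 [0.5265 0.2788 0.061 ]
red
(276.8, 210.1) 8.0 177.0 [4.386e-01 3.000e-04 1.000e-02]
(423.0, 174.0) 6.4 117.0 [ 0.548 -0.413  0.01 ]
black
(399.1, 195.6) 6.3 108.0 [ 0.485  -0.3441  0.01  ]
turq
(343.4, 188.8) 7.0 138.0 [ 0.502  -0.1863  0.01  ]
```

View pics/crop.png

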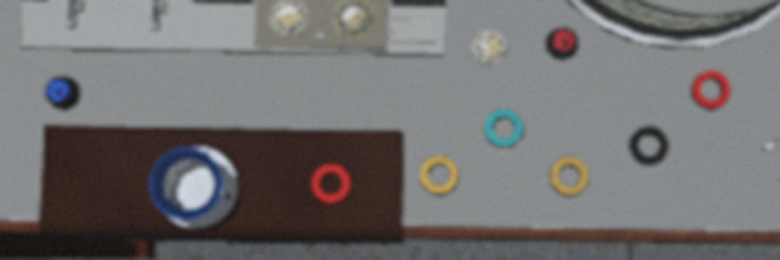

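Confirmed: the brass rings are the two yellow ones in the crop at (439,175) and (569,176), at about (0.449,-0.118) and (0.450,-0.259). I'm going above the right one first.

Call:
play_rows([
  [[6, 9, -1, 0, 0, 0], [11, 16.5, -2, 0, 0, 0], [16, 24, -4, 0, 0, 0], [20, 30, -5, 0, 0, 0], [22.5, 34, -6.5, 0, 0, 0], [23.8, 35.7, -7, 0, 0, 0], [23.8, 35.7, -7, 0, 0, 0], [23.8, 35.7, -7, 0, 0, 0]],
], claw=-0.4, squeeze=20)

```text
t: 1.2
tcp_pos: [0.452, -0.2519, 0.2215]
orientation: [-2.565, 1.81, 0.003]
contact_force: [-0.2, -0.3, 0.7]
opening: 0.702
```

```bash
cat > w.py <<'E'
from h import *
import sys
c=capture("wrist"); o=observe(); save(c,sys.argv[1]); print(o["t"],o["tcp_pos"],o["orientation"],o["opening"])
z=float(sys.argv[2]) if len(sys.argv)>2 else .012
m=cv2.inRange(cv2.cvtColor(c["frame"],cv2.COLOR_RGB2HSV),(15,90,90),(32,255,255))
cs,_=cv2.findContours(m,cv2.RETR_EXTERNAL,cv2.CHAIN_APPROX_NONE)
for k in cs:
    if cv2.contourArea(k)<300 or len(k)<5: continue
    (u,v),ax,_=cv2.fitEllipse(cv2.convexHull(k)); print((u,v),ax,onplane(c,u,v,z).round(4))
E
python3 w.py w1.png
```

```text
1.25 [ 0.45059991 -0.25521585  0.22186335] [-2.56259858e+00  1.81725546e+00  1.45342740e-03] 0.7007899133748935
(434.2030029296875, 340.533935546875) (28.92462730407715, 444.8981628417969) [ 0.3448 -0.4069  0.012 ]
(466.33709716796875, 284.8117370605469) (27.59368896484375, 65.09756469726562) [ 0.4103 -0.4102  0.012 ]
(176.57484436035156, 284.7528991699219) (27.444761276245117, 64.69547271728516) [ 0.319  -0.1543  0.012 ]
(327.7861328125, 191.13365173339844) (46.1291618347168, 46.41288375854492) [ 0.4517 -0.2574  0.012 ]
(171.54676818847656, 137.8639373779297) (47.441062927246094, 52.66934585571289) [ 0.4511 -0.1184  0.012 ]
```

View pics/w1.png

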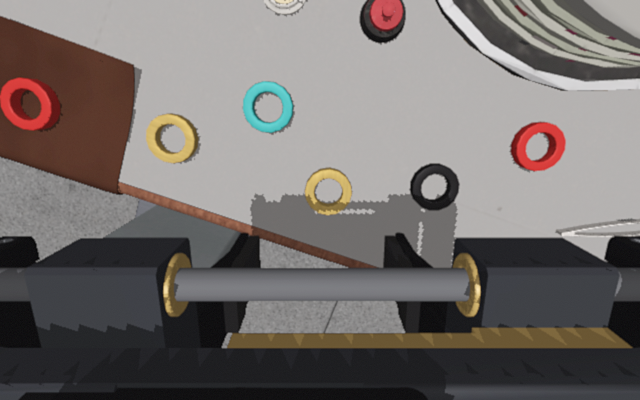

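Wrist view: brass ring at (328,191), world (0.4517,-0.2574), agreeing with the top view. The black ring is clear of it at (435,186). Descending.

Call:
play_rows([
  [[0.15, 0, -5, 0, 0, 0], [0.15, 0.05, -9.5, 0, 0, 0], [0.15, 0.05, -12.5, 0, 0, 0], [0.15, 0.05, -14, 0, 0, 0], [0.15, 0.05, -14.7, 0, 0, 0], [0.15, 0.05, -14.7, 0, 0, 0], [0.15, 0.05, -14.7, 0, 0, 0]],
])

```text
t: 2.12
tcp_pos: [0.4519, -0.2576, 0.0765]
orientation: [2.558, -1.824, 0.004]
contact_force: [-0.7, -0.1, -0.5]
opening: 0.699
```

Call:
play_rows([
  [[0, 0, 0, 0, 0, 0], [0, 0, 0, 0, 0, 0], [0, 0, 0, 0, 0, 0], [0, 0, 0, 0, 0, 0], [0, 0, 0, 0, 0, 0], [0, 0, 0, 0, 0, 0]],
], claw=1, squeeze=15)

```text
t: 2.88
tcp_pos: [0.4514, -0.2571, 0.0755]
orientation: [2.558, -1.824, 0.0]
contact_force: [-1.1, 1.0, 3.5]
opening: 0.467
```

Call:
play_rows([
  [[0, 0, 2, 0, 0, 0], [0, 0, 6, 0, 0, 0], [0, 2, 10, 0, 0, 0], [0, 7, 12, 0, 0, 0], [0, 12.5, 12, 0, 0, 0], [0, 18, 12, 0, 0, 0], [0, 23.5, 12, 0, 0, 0], [0, 29, 12, 0, 0, 0], [-1, 34, 12, 0, 0, 0], [-2, 38, 12, 0, 0, 0], [-2, 40.3, 12, 0, 0, 0], [-2, 40.3, 12, 0, 0, 0]],
])

```text
t: 4.38
tcp_pos: [0.4307, 0.1476, 0.1951]
orientation: [-2.561, 1.819, 0.001]
contact_force: [-0.6, -0.6, -0.2]
opening: 0.466
```

```bash
cat > tb.py <<'E'
from h import *
import sys
c=capture("wrist"); o=observe(); save(c,sys.argv[1]); print(o["t"],o["tcp_pos"],o["orientation"],o["opening"],o["contact_force"])
t=capture("top"); 
for n,c in(("wrist",c),("top",t)):
    m=cv2.inRange(cv2.cvtColor(c["frame"],cv2.COLOR_RGB2HSV),(100,100,50),(130,255,255))
    cs,_=cv2.findContours(m,cv2.RETR_EXTERNAL,cv2.CHAIN_APPROX_NONE)
    for k in cs:
        if cv2.contourArea(k)<100: continue
        (u,v),ax,_=cv2.fitEllipse(cv2.convexHull(k)); print(n,(u,v),ax,onplane(c,u,v,.061).round(4))
E
python3 tb.py w2.png
```

```text
4.425 [0.43091207 0.14594151 0.1949482 ] [ 2.55866936e+00 -1.82153131e+00 -4.27710544e-04] 0.4701729102195888 [ 0.37502786  0.28287666 -0.96537998]
wrist (322.09564208984375, 252.1773681640625) (26.226150512695312, 48.34535598754883) [0.4056 0.1383 0.061 ]
wrist (326.0077209472656, 210.1224822998047) (101.77694702148438, 112.22850799560547) [0.4348 0.1457 0.061 ]
wrist (163.55894470214844, -14.061254501342773) (38.695709228515625, 51.83007049560547) [0.5295 0.2764 0.061 ]
```

View pics/w2.png

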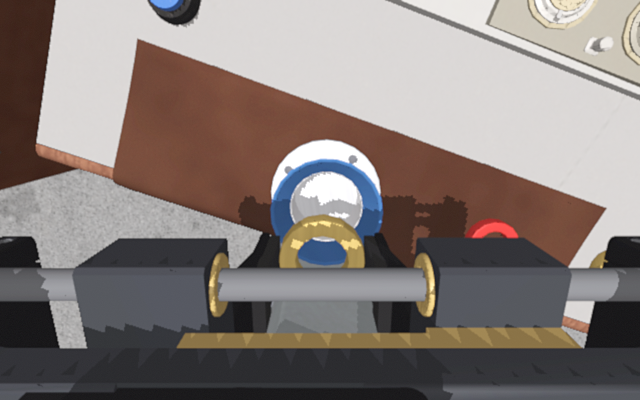

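Wrist view: the brass ring is held level at (322,245), above the funnel (rim at about (327,210), lower part hidden). I'm fitting the rim circle from the visible outer arc.

```bash
cat > rim.py <<'E'
from h import *
from scipy.optimize import least_squares
c=capture("wrist"); h=cv2.cvtColor(c["frame"],cv2.COLOR_RGB2HSV)
m=cv2.inRange(h,(100,100,50),(130,255,255)); P=[]
for u in range(274,381,3):
    v=np.nonzero(m[120:260,u])[0]
    if len(v): P.append(onplane(c,u,v[0]+120-.5,.061)[:2])
for v in range(195,212,3):
    uu=np.nonzero(m[v,240:420])[0]+240
    P+= [onplane(c,uu[0]-.5,v,.061)[:2],onplane(c,uu[-1]+.5,v,.061)[:2]]
P=np.array(P); s=least_squares(lambda x:np.hypot(*(P-x[:2]).T)-x[2],[.432,.145,.038],loss="soft_l1",f_scale=.001); print("free",s.x,np.abs(s.fun).mean())
s=least_squares(lambda x:np.hypot(*(P-x).T)-.038,[.432,.145],loss="soft_l1",f_scale=.001); print("r38",s.x)
m=cv2.inRange(h,(15,90,90),(32,255,255)); m[270:]=0; m[:, :270]=0; m[:,370:]=0
k=max(cv2.findContours(m,0,1)[0],key=cv2.contourArea); (u,v),ax,_=cv2.fitEllipse(cv2.convexHull(k)); o=observe(); print("ring",ax,onplane(c,u,v,o["tcp_pos"][2]-.063),o["tcp_pos"])
E
python3 rim.py
```

```text
free [0.43173024 0.14441959 0.03735696] 0.0002486465703142558
r38 [0.43097493 0.14422868]
ring (85.3763656616211, 87.16197204589844) [0.43237572 0.14509297 0.13192187] [0.4312443  0.1445567  0.19492187]
```

Aligned within 1 mm. Lowering to just above the rim and releasing.

Call:
play_rows([
  [[0, 0, -2, 0, 0, 0], [0, 0, -4, 0, 0, 0], [0, 0, -5.5, 0, 0, 0], [0, 0, -6.2, 0, 0, 0], [0, 0, -6.2, 0, 0, 0], [0, 0, -6.2, 0, 0, 0], [0, 0, -6.2, 0, 0, 0]],
])

```text
t: 5.4
tcp_pos: [0.4316, 0.146, 0.1339]
orientation: [-2.557, 1.824, -0.002]
contact_force: [0.2, 0.3, -1.0]
opening: 0.471
```

Call:
play_rows([
  [[0, 0, 0, 0, 0, 0], [0, 0, 0, 0, 0, 0], [0, 0, 0, 0, 0, 0], [0, 0, 0, 0, 0, 0], [0, 0, 4, 0, 0, 0], [0, 0, 8, 0, 0, 0], [0, 0, 10, 0, 0, 0], [0, 0, 10, 0, 0, 0]],
], claw=-0.4)

```text
t: 6.4
tcp_pos: [0.4321, 0.1462, 0.2346]
orientation: [-2.556, 1.823, -0.005]
contact_force: [-1.3, -0.6, 0.7]
opening: 0.699
```

```bash
python3 w.py w3.png
python3 - <<'E'
import cv2
i=cv2.imread("pics/w3.png"); cv2.imwrite("pics/w3c.png",cv2.resize(i[90:300,210:440],None,fx=2.5,fy=2.5))
E
```

```text
6.45 [0.43133712 0.14590174 0.23330786] [-2.55752707e+00  1.82412200e+00 -1.61517249e-03] 0.702390795197254
(437.6316223144531, 339.7064514160156) (27.029748916625977, 450.5899353027344) [ 0.3185 -0.019   0.012 ]
(466.1363525390625, 284.7903137207031) (28.392507553100586, 66.00293731689453) [ 0.3846 -0.0202  0.012 ]
(176.9195098876953, 284.6930236816406) (28.202707290649414, 65.76652526855469) [0.2929 0.2473 0.012 ]
(587.7986450195312, 245.988037109375) (23.00653076171875, 42.570098876953125) [ 0.4592 -0.1121  0.012 ]
(321.20806884765625, 189.1653289794922) (45.50536346435547, 45.70267868041992) [0.4294 0.1451 0.012 ]
```

View pics/w3c.png

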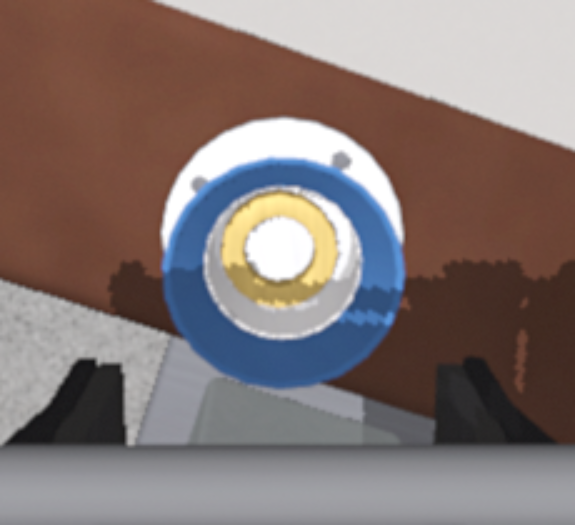

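The crop shows the first ring lying flat on the tube floor at (279,248). Now the second ring.

Call:
play_rows([
  [[0, -5, 0, 0, 0, 0], [0.5, -10.5, 0, 0, 0, 0], [1, -16, -1, 0, 0, 0], [1.5, -21, -3, 0, 0, 0], [1.9, -25, -6, 0, 0, 0], [1.9, -26.3, -8, 0, 0, 0], [1.9, -26.3, -10, 0, 0, 0], [1.9, -26.3, -10, 0, 0, 0]],
])

```text
t: 7.45
tcp_pos: [0.448, -0.1165, 0.1304]
orientation: [2.557, -1.823, -0.01]
contact_force: [0.4, -0.0, -0.5]
opening: 0.697
```

```bash
python3 w.py w4.png | grep -v "0.3"
python3 w.py w4.png
```

```text
7.55 [ 0.44987272 -0.11659745  0.13277415] [ 2.55823591e+00 -1.82312184e+00 -2.36158769e-03] 0.6952903291934807
(443.8219909667969, 339.2503967285156) (26.380043029785156, 472.74029541015625) [ 0.3956 -0.224   0.012 ]
(466.10125732421875, 284.6346435546875) (27.95197868347168, 65.56329345703125) [ 0.4387 -0.2206  0.012 ]
(176.97764587402344, 284.64886474609375) (27.779359817504883, 65.17879486083984) [ 0.3763 -0.0407  0.012 ]
(321.8023376464844, 217.71456909179688) (63.812923431396484, 64.60184478759766) [ 0.4514 -0.1158  0.012 ]
```

Call:
play_rows([
  [[0.1, 0.05, -2.5, 0, 0, 0], [0.1, 0.05, -4.5, 0, 0, 0], [0.1, 0.05, -5.7, 0, 0, 0], [0.1, 0.05, -5.8, 0, 0, 0], [0.1, 0.05, -5.8, 0, 0, 0], [0.1, 0.05, -5.8, 0, 0, 0]],
])

```text
t: 8.3
tcp_pos: [0.4518, -0.1167, 0.076]
orientation: [-2.558, 1.824, -0.002]
contact_force: [1.0, 0.2, -0.0]
opening: 0.698
```

Call:
play_rows([
  [[0, 0, 0, 0, 0, 0], [0, 0, 0, 0, 0, 0], [0, 0, 0, 0, 0, 0], [0, 0, 0, 0, 0, 0], [0, 0, 0, 0, 0, 0], [0, 0, 0, 0, 0, 0]],
], claw=1)

```text
t: 9.05
tcp_pos: [0.4513, -0.1166, 0.0754]
orientation: [2.558, -1.824, 0.0]
contact_force: [-0.5, -0.0, 2.4]
opening: 0.467
```

Call:
play_rows([
  [[0, 0, 2, 0, 0, 0], [0, 0, 6, 0, 0, 0], [0, 2, 10, 0, 0, 0], [0, 7, 12, 0, 0, 0], [0, 12.5, 12, 0, 0, 0], [-1, 18, 12, 0, 0, 0], [-2, 23, 12, 0, 0, 0], [-2, 26.2, 12, 0, 0, 0], [-2, 26.2, 12, 0, 0, 0], [-2, 26.2, 12, 0, 0, 0]],
])

```text
t: 10.3
tcp_pos: [0.4311, 0.1445, 0.195]
orientation: [2.556, -1.824, -0.0]
contact_force: [-0.5, -0.8, -0.3]
opening: 0.468
```

```bash
python3 rim.py
```

```text
free [0.43177247 0.1444442  0.0372976 ] 0.00025920555041362346
r38 [0.43095168 0.14421371]
ring (84.30286407470703, 178.27117919921875) [0.43111818 0.14419092 0.13195398] [0.43126444 0.14409497 0.19495398]
```

Call:
play_rows([
  [[0, 0, -2, 0, 0, 0], [0, 0, -4, 0, 0, 0], [0, 0, -5.5, 0, 0, 0], [0, 0, -6.2, 0, 0, 0], [0, 0, -6.2, 0, 0, 0], [0, 0, -6.2, 0, 0, 0], [0, 0, -6.2, 0, 0, 0]],
])

```text
t: 11.22
tcp_pos: [0.4316, 0.1456, 0.1339]
orientation: [-2.557, 1.824, -0.002]
contact_force: [0.1, -0.7, 0.0]
opening: 0.47
```

Call:
play_rows([
  [[0, 0, 0, 0, 0, 0], [0, 0, 0, 0, 0, 0], [0, 0, 0, 0, 0, 0], [0, 0, 0, 0, 0, 0], [0, 0, 4, 0, 0, 0], [0, 0, 8, 0, 0, 0], [0, 0, 10, 0, 0, 0], [0, 0, 10, 0, 0, 0]],
], claw=-0.4)

```text
t: 12.22
tcp_pos: [0.4321, 0.1457, 0.2346]
orientation: [-2.556, 1.823, -0.005]
contact_force: [0.3, 0.4, -0.2]
opening: 0.696
```

```bash
python3 w.py w5.png .035
python3 - <<'E'
from h import *
i=cv2.imread("pics/w5.png"); cv2.imwrite("pics/w5c.png",cv2.resize(i[90:300,210:440],None,fx=2.5,fy=2.5))
c=capture("wrist"); m=cv2.inRange(cv2.cvtColor(c["frame"],cv2.COLOR_RGB2HSV),(15,90,90),(32,255,255))
v,u=np.nonzero(m); s=(u>280)&(u<370)&(v>130)&(v<250); u,v=u[s],v[s]
o=np.array([c["T"][:3,3]+(ray(c,a,b)[1])*c["z_map"][b,a] for a,b in zip(u,v)]); print(len(o),np.percentile(o[:,2],[2,25,50,75,98]))
t=capture("top"); cv2.imwrite("pics/t5.png",cv2.cvtColor(cv2.resize(t["frame"][140:240,150:450],None,fx=2.6,fy=2.6),cv2.COLOR_RGB2BGR))
b=cv2.inRange(t["frame"],(0,0,0),(50,50,50))[180:210,380:420]; M=cv2.moments(b,True); print("black",380+M["m10"]/M["m00"],180+M["m01"]/M["m00"])
E
```

```text
12.275 [0.43136597 0.1453587  0.2333284 ] [-2.55741274e+00  1.82425218e+00 -1.62818711e-03] 0.7010181287718223
(440.1528015136719, 339.2434387207031) (25.80021858215332, 456.5787048339844) [ 0.333  -0.0078  0.035 ]
(466.1907653808594, 284.8147277832031) (28.53228187561035, 65.88241577148438) [ 0.393  -0.0069  0.035 ]
(176.9630889892578, 284.6635437011719) (28.054502487182617, 65.82005310058594) [0.3081 0.2411 0.035 ]
(321.0813293457031, 191.57763671875) (47.27928161621094, 50.413124084472656) [0.4326 0.1458 0.035 ]
1399 [0.01845602 0.03252477 0.0336827  0.03429372 0.03540677]
black 399.1578947368421 195.4736842105263
```

View pics/w5c.png

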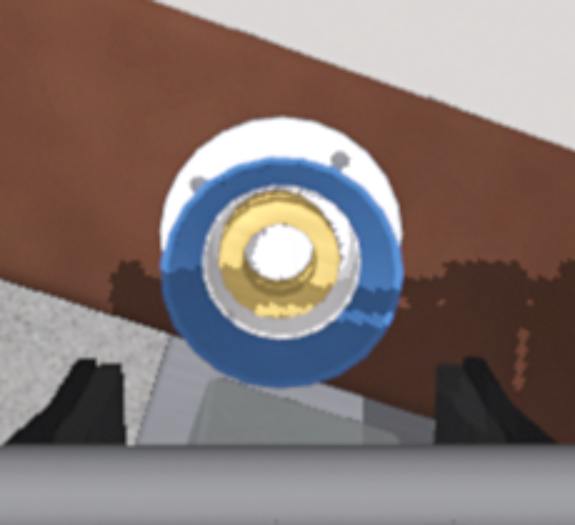

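The crop shows the second ring at (280,260), flat on the first. Its top face measures about 34 mm high against 35 mm expected, and the black ring hasn't moved.

```bash
python3 -c "
from bench import hand_in; print(hand_in())"
```

```text
the job is handed in; nothing more can be done
None
```

Both brass rings are in the tube with the blue funnel, one flat on the other at the bottom. I handed the job in at about 12.3 s with the gripper clear of everything.

- **Placing:** I lifted each ring by its outside, centred it over the funnel to within about 1 mm, and let it go flat at the rim.
- **Last checks:** The wrist view shows the upper ring lying level on the lower one. Its top face measured about 34 mm high, against 35 mm expected for two rings.
- **Black ring:** In the top view it is still where it was, at pixel (399,195).
- **Failures:** No check failed or disagreed beyond the 2 mm calibration, and the forces reported after each move stayed under 4 N.

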